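# Find the high spot of a pulley and store it

## Task

Turn the pulley slowly and gently by its crank grip and feel for the one high spot on its running face: the grip resists while the gauge's plunger climbs it and is drawn onward once the top has passed. Let go of the grip with the top of the high spot at the plunger, then press the gauge's store button fully down there and nowhere else, and leave the pulley standing like that. Leave the relay, the dropper bottle and the tape roll where they are.

Things in the scene. Friction and masses are not known exactly. Their poses are not given: they have to be found in the camera images.
- pulley: Aluminium belt pulley lying flat on the upright spindle of a stand bolted to the bench: two flanges of 136 mm diameter, a 22 mm wide running face of 120 mm diameter between them. Origin on the turning axis, 36 mm above the bench under the lower flange; z up along the axis; the crank grip lies on its -x side. It turns endlessly either way and stays where left. Keep it under 3 rad/s.
- hub_top (a point): Top centre of the hub nut on the pulley's axis, 80 mm above the bench (hub within 21 mm of the axis; flange top at 66 mm). The face between the flanges has one high spot, a smooth swelling 4 mm high fading out 0.55 rad to either side of its top. It cannot be seen; its angle from the crank grip differs each time. At the start its top is at least 0.7 rad from the plunger.
- handle_top (a point): Top centre of the crank grip, a black upright cylinder, 22 mm diameter, 38 mm long, 45 mm from the pulley's axis; top 122 mm, lower end 84 mm above the bench. It spins on its stud, so it can be pinched from above and led round a circle without turning the hand; a rubber bush lets it give 1 mm sideways per 3 N. Squeeze and push together (both fingers added) must stay under 60 N.
- gauge: Gauge fixed to the stand, 110 mm from the pulley's axis: a grey block 42 x 52 mm, top 65 mm above the bench, with a dark window and a steel spring plunger pointing along the gauge's -y at the pulley's axis. Origin under the block, 12 mm above the bench; z up.
- plunger_tip (a point): Where the ball-tipped spring plunger rides on the face, 51 mm above the bench, 60 mm from the axis. It presses with 5 N on the round part, about 20 N on the top. Drag felt at the grip, also when held still after a step: about 1 N against the motion on the round part; 4 to 5 N while climbing the high spot; about 2 N on its top; -2 N (drawn onward) beyond; then 1 N again.
- store_top (a point): Centre of the top of the store button, a round grey push button of 22 mm diameter on top of the gauge block. It goes 6 mm down against a spring, fully down at 5 N, and springs back.
- store (a joint): Travel of the store button in m: 0 up, 0.006 fully down.
- relay: Grey plug-in relay with an orange block on top, 62 x 28 x 64 mm, standing loose on the bench beyond the stand; origin at the centre of its underside.
- bottle: Brown dropper bottle with black cap, 33 mm diameter, 102 mm high, standing loose; origin at the centre of its underside.
- tape: Black tape roll, 55 mm diameter, 19 mm high, lying loose; origin at the centre of its underside.

How it is judged:
By the outcome, as a careful person would: the job done as asked, in the order asked, and still so for the second after the job is handed in, with the robot touching nothing.
It also fails if it takes over 72 s, if anything falls off the work surface, if the arm or the gripper's body presses on something with over 40 N, if the wrist force passes 120 N, or if a joint passes its speed limit or range.

## Robot

A 6-joint arm with a two-finger parallel gripper is mounted at the origin on a cart in front of the work surface, level with it; the furniture and walls round the work are solid. World frame = base frame: x ahead of the robot, y to its left, z up, the work surface at z = 0. Lengths are in m, angles in degrees, forces in N, time in s.
With the tool pointing down it reaches from about 0.325 to 0.9 m from the base axis. Payload 6.1 kg.
Tool frame: the origin (TCP) lies midway between the tips of the shut fingers; the grasp point (between the pads) lies 19 mm behind it; z points along the fingers, y is the line along which they close (so a half turn about z gives the same grasp; the last joint's range is limited). The gripper opens to 87 mm and grips with 3 to 60 N. Pads are 19 mm wide; open, the fingers measure 117 mm over their backs; the gripper's body (75 mm by 190 mm) begins 51 mm behind the grasp point.
Start: joints at [63.707, 12.628, 87.462, -0, 79.91, -7.225], TCP at [0.204, 0.591, 0.223] pointing down, gripper open.
Joint ranges: [-170.65, 170.65], [-52.31, 119.04], [5.05, 147.46], [-71.25, 251.25], [11.57, 151.72], [-153.62, 153.62]. Speed limits (degrees/s): [147.25, 147.25, 172.46, 180, 180, 180].

## Interface

Orientations are given as a 3x3 rotation matrix whose columns are the frame's x, y, z axes.
In Python, from cell import manip gives the robot as it stands.
- The arm moves only by the tool step_arm, never from a script. Its argument "moves" is a list of rows, each a list of 3 entries, a list of its own where there are three numbers: the turn, a rotation vector about the world's x, y, z in rad, then the shift along the world's x, y, z in mm, then the closure in counts, from 0 (fully open) to 255 (shut). A call has 1 to 10 rows; each row shifts and turns the commanded pose from where the row before left it; what a row does not reach is not made up. A row lasts 1/8 s, in which the tool goes at most 62.5 mm and 10.7 degrees, less where a joint would pass 70% of its speed; a pose out of reach is approached as far as the arm can. A call with a gripper value outside its range is refused whole. The fingers move at their own pace and stop on an object; "force" is the grip in N (left out, the last holds). Time passes only in rows, so rows that do not move let the fingers close. It gives the time, the measured TCP pose, the force, the opening and the grip force at its end, in the units of the state.
- manip.get_obs(): the state, without advancing time (a new reading comes with each control period).
- manip.capture(name): name is "side" or "top" or "wrist"; returns the picture (480x640x3 uint8, red, green, blue); there is no depth.
- manip.calibration(name): a dict with "camera_matrix" (3x3 intrinsics, pixels), "R" (3x3) and "t" (3): a world point X has camera coordinates R X + t. Camera axes: x right, y down, z forward; pixel columns grow to the right and rows downward; lengths in m; the calibration is good to about 2 mm. A picture is of the moment at which its call begins: read the wrist's pose just before it. calibration takes no time and is no camera call; for the wrist camera it gives the pose at the moment of the call.
- manip.hand_in(): hands the job in; it is judged then, once.
The state is a dict: "time_s": time; "joint_pos": joint angles; "qvel": joint speeds; "joint_torque": joint torques, N m; "tool_pos": TCP position; "tcp_rot": TCP orientation; "ft_force": force on the tool from outside, world axes, zero at the start; "wrist_torque": the same for the moment, N m; "grip_width": finger opening in m; "grip_force": force on a finger pad.
Only numpy, scipy, OpenCV 4.12 (cv2) and the standard library are available. Lean on these libraries where they do the work, as an engineer would, in place of code of your own. Each camera call takes 0.05 s, during which the arm holds its last target. There are 200 camera calls.

## Working session

There is one attempt and no reset: what is moved stays moved. The work goes in short steps, Python scripts to look and compute and a tool call to move; the robot and the scene stay as the last step left them, time stands still between calls to the robot, and variables do not carry over. Pictures are saved under pics/ and viewed, at most 10 in all, crops included, and the job is handed in when it is done.

Besides the shell and the picture viewer there is one more tool, called after ">>>" in YAML: its name, and indented under it one key for each argument. step_arm: Moves the arm, as the interface text tells. Its arguments: {"type":"object","properties":{"moves":{"type":"array"},"force":{"type":"number"}},"required":["moves"]}

```bash
mkdir -p pics; python3 - <<'E'
from cell import manip
import cv2
for n in ("side","top"):
    cv2.imwrite(f"pics/{n}0.png",manip.capture(n)[:,:,::-1])
o=manip.get_obs();print(o["time_s"],o["tool_pos"],o["tcp_rot"],o["ft_force"],o["grip_width"])
E
```

```text
0.1 [0.20393944 0.59018355 0.22151624] [[-9.45129708e-01  3.26694327e-01 -8.07568286e-04]
 [ 3.26695243e-01  9.45128340e-01 -1.62490245e-03]
 [ 2.32409262e-04 -1.79957229e-03 -9.99998354e-01]] [-0.17647537  0.27290289 -0.23907505] 0.08702663228371177
```

View pics/top0.png

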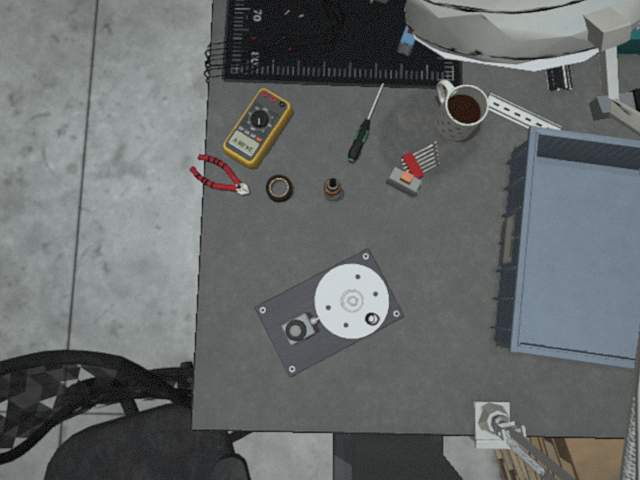

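View pics/side0.png

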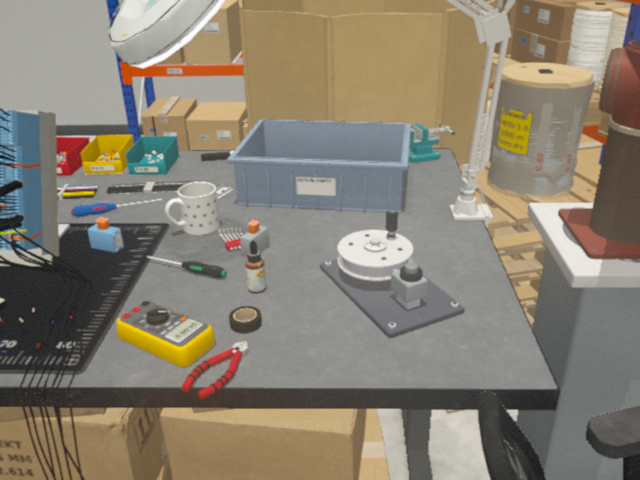

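Top view: hub about (351,300), grip top about (373,319), store button about (296,328); bottle, tape and relay lie above the stand at rows 175–190. Side view: grip top about (392,214), button top about (410,266).

```bash
cat > h.py <<'E'
from cell import manip
import numpy as np, cv2
def ray(n,u,v,z,c=None):
    c=c or manip.calibration(n);K=np.array(c["camera_matrix"]);R=np.array(c["R"]);t=np.array(c["t"])
    d=R.T@np.linalg.solve(K,[u,v,1.]);o=-R.T@t
    return o+d*(z-o[2])/d[2]
def pix(n,X,c=None):
    c=c or manip.calibration(n);p=np.array(c["camera_matrix"])@(np.array(c["R"])@X+np.array(c["t"]));return p[:2]/p[2]
E
python3 - <<'E'
from h import *
im=cv2.imread("pics/top0.png");g=cv2.cvtColor(im,cv2.COLOR_BGR2GRAY)
m=(g>170).astype(np.uint8);m[:, :300]=0;m[:255]=0;m[345:]=0;m[:,393:]=0
cs,_=cv2.findContours(m,cv2.RETR_EXTERNAL,cv2.CHAIN_APPROX_NONE)
c=max(cs,key=cv2.contourArea);print(cv2.contourArea(c))
e=cv2.fitEllipse(cv2.convexHull(c));print(e)
print("hub",ray("top",*e[0],0.066))
print("grip",ray("top",373,319,.122),ray("side",392,213,.122))
print("button",ray("top",296,328,.075),ray("side",410,266,.075))
c=manip.calibration("top");print(np.array(c["R"]),-np.array(c["R"]).T@c["t"])
cr=im[240:390,240:420];cv2.imwrite("pics/c1.png",cv2.resize(cr,None,fx=4,fy=4,interpolation=cv2.INTER_CUBIC))
s=cv2.imread("pics/side0.png")[200:340,310:470];cv2.imwrite("pics/c2.png",cv2.resize(s,None,fx=4,fy=4,interpolation=cv2.INTER_CUBIC))
E
```

```text
4221.5
((349.41180419921875, 301.94757080078125), (72.92796325683594, 80.74479675292969), 57.04446792602539)
hub [0.5152669  0.17408968 0.066     ]
grip [0.48715564 0.13681783 0.122     ] [0.48947704 0.14434852 0.122     ]
button [0.46730303 0.26967773 0.075     ] [0.46523915 0.2517634  0.075     ]
[[ 0.01791894 -0.99983628 -0.00251328]
 [-0.99123518 -0.01743561 -0.13095353]
 [ 0.13088827  0.0048378  -0.99138532]] [0.51349095 0.22343499 0.96361976]
```

View pics/c1.png

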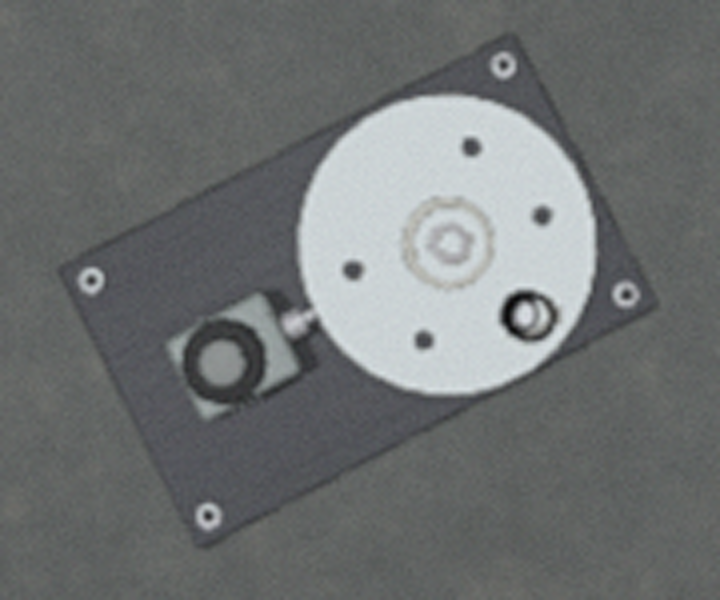

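View pics/c2.png

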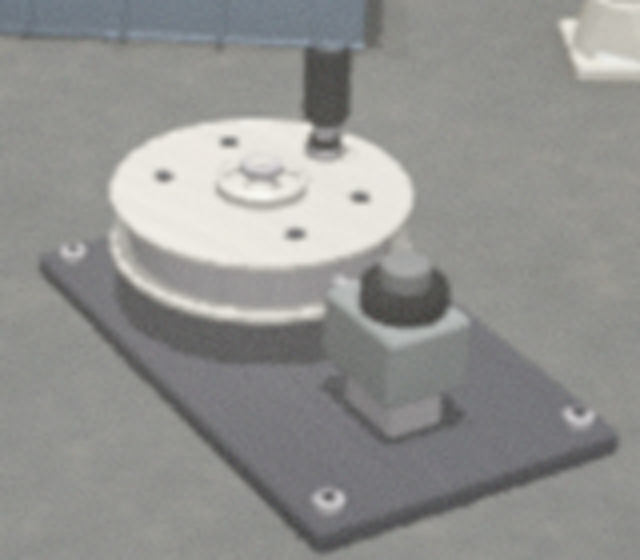

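```bash
python3 - <<'E'
from h import *
def tri(a,b):
    P=[];
    for n in("top","side"):
        c=manip.calibration(n);P.append(np.array(c["camera_matrix"])@np.c_[c["R"],c["t"]])
    X=cv2.triangulatePoints(P[0],P[1],np.array(a,float),np.array(b,float))[:,0];return X[:3]/X[3]
print("button tri",tri((295.5,330.3),(411.5,263)))
H=ray("top",352.3,300.8,.08);D=ray("top",351.8,301.2,.066);print("hub",H,D, ray("side",310+262/4,200+163/4,.08))
print("pulley pos from side disc",ray("side",310+262/4,200+193/4,.066))
print("grip tri",tri((373,318.8),(392,212.5)))
G=ray("top",373,318.8,.122);print(G,np.hypot(*(G-H)[:2]))
for z in(.07,.08,.09):
  B=ray("top",295.5,330.3,z);print(z,B,np.hypot(*(B-H)[:2]),ray("side",411.5,263,z))
# plate corners
cs=[ray("top",240+x/4,240+y/4,.012) for x,y in((91,280),(503,65),(626,294),(208,516))]
print(cs)
E
```

```text
button tri [0.46480818 0.26955226 0.09133545]
hub [0.51737103 0.16970589 0.08      ] [0.51669403 0.16975759 0.066     ] [0.51952039 0.17149364 0.08      ]
pulley pos from side disc [0.51935669 0.17402545 0.066     ]
grip tri [0.48827446 0.13644967 0.11916806]
[0.487491   0.13681918 0.122     ] 0.04443368278823804
0.07 [0.462954   0.27073698 0.07      ] 0.11475405910857617 [0.46070648 0.23337906 0.07      ]
0.08 [0.46351953 0.27020765 0.08      ] 0.11402011875648374 [0.46282708 0.25033908 0.08      ]
0.09 [0.46408506 0.26967832 0.09      ] 0.11328671992595288 [0.46494769 0.26729911 0.09      ]
[array([0.49700454, 0.33784171, 0.012     ]), array([0.60443465, 0.14013547, 0.012     ]), array([0.49496814, 0.08036438, 0.012     ]), array([0.38735462, 0.27865565, 0.012     ])]
```

>>> step_arm:
  moves:
    - [[0,0,0],[28,-45,0],0]
    - [[0,0,0],[28,-45,0],0]
    - [[0,0,0],[28,-45,0],0]
    - [[0,0,0],[28,-45,0],0]
    - [[0,0,0],[28,-45,0],0]
    - [[0,0,0],[28,-45,0],0]
    - [[0,0,0],[28,-45,0],0]
    - [[0,0,0],[28,-45,0],0]
    - [[0,0,0],[28,-45,0],0]
    - [[0,0,0],[30,-46,0],0]
  force: 15

```text
time_s: 1.35
tool_pos: [0.4866, 0.1381, 0.2223]
tcp_rot: [[-0.945, 0.327, -0.0], [0.327, 0.945, 0.0], [0.0, 0.0, -1.0]]
ft_force: [1.0, -0.0, 0.2]
grip_width: 0.087
grip_force: 0.0
```

>>> step_arm:
  moves:
    - [[0,0,0],[0,0,-15],60]
    - [[0,0,0],[0,0,-15],60]

```text
time_s: 1.6
tool_pos: [0.4856, 0.1398, 0.1912]
tcp_rot: [[-0.945, 0.328, -0.001], [0.328, 0.945, 0.0], [0.001, -0.0, -1.0]]
ft_force: [-1.1, -0.1, -0.6]
grip_width: 0.0739
grip_force: 0.0
```

```bash
python3 - <<'E'
from h import *
o=manip.get_obs();print(o["time_s"],o["tool_pos"],o["ft_force"],o["grip_width"])
c=manip.calibration("wrist");im=manip.capture("wrist");cv2.imwrite("pics/w1.png",im[:,:,::-1])
np.savez("w1.npz",K=c["camera_matrix"],R=c["R"],t=c["t"])
for X in([.488,.137,.122],[.518,.170,.08],[.4656,.2668,.09]):print(pix("wrist",np.array(X),c))
E
```

```text
1.6 [0.48559535 0.1397518  0.19122106] [-1.07907464 -0.0986012  -0.58748022] 0.07390763843909812
[312.44591347 260.26952257]
[361.67313172 262.54019049]
[467.36844667 165.16830021]
```

View pics/w1.png

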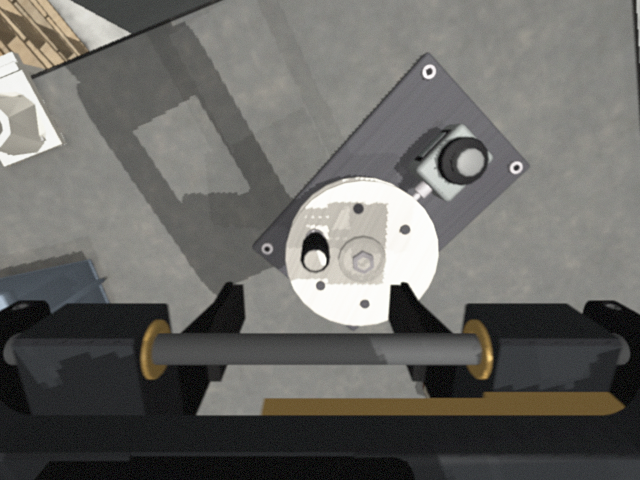

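Wrist view: grip top at (315,260), hub at (362,262), button at (470,160) – all within ~3 px of the predictions.

```bash
python3 - <<'E'
from h import *
w=np.load("w1.npz");c={"camera_matrix":w["K"],"R":w["R"],"t":w["t"]}
im=cv2.imread("pics/w1.png")[225:280,280:350];g=cv2.cvtColor(im,cv2.COLOR_BGR2GRAY)
h=cv2.HoughCircles(cv2.resize(g,None,fx=4,fy=4,interpolation=cv2.INTER_CUBIC),cv2.HOUGH_GRADIENT,1,40,param1=100,param2=15,minRadius=40,maxRadius=70)
print(h, [280+h[0,0,0]/4,225+h[0,0,1]/4] if h is not None else 0)
print(ray("",315,260,.122,c),ray("",362,262,.08,c))
for z in(.085,.09,.095):print(ray("",470,160,z,c))
E
```

```text
[[[140.5 132.5  57.7]
  [142.5  83.5  51.3]]] [np.float32(315.125), np.float32(258.125)]
[0.48840191 0.13878488 0.122     ] [0.51762503 0.1704011  0.08      ]
[0.46356261 0.27134856 0.085     ]
[0.46253058 0.26941064 0.09      ]
[0.46149856 0.26747272 0.095     ]
```

>>> step_arm:
  moves:
    - [[0,0,0],[2,-1,-15],60]
    - [[0,0,0],[0,0,-20],60]
    - [[0,0,0],[0,0,-20],60]
    - [[0,0,0],[0,0,-20],60]
    - [[0,0,0],[0,0,-20],60]
    - [[0,0,0],[0,0,0],60]

```text
time_s: 2.4
tool_pos: [0.4861, 0.1394, 0.0954]
tcp_rot: [[-0.946, 0.325, -0.004], [0.325, 0.946, -0.0], [0.004, -0.002, -1.0]]
ft_force: [-0.7, -0.4, -0.5]
grip_width: 0.0661
grip_force: 0.0
```

>>> step_arm:
  moves:
    - [[0,0,0],[0,0,0],255]
    - [[0,0,0],[0,0,0],255]
    - [[0,0,0],[0,0,0],255]
    - [[0,0,0],[0,0,0],255]
    - [[0,0,0],[0,0,0],255]
    - [[0,0,0],[0,0,0],255]
    - [[0,0,0],[0,0,0],255]
    - [[0,0,0],[0,0,0],255]
  force: 15

```text
time_s: 3.4
tool_pos: [0.4883, 0.1385, 0.0977]
tcp_rot: [[-0.945, 0.327, 0.0], [0.327, 0.945, -0.0], [-0.0, -0.0, -1.0]]
ft_force: [-0.7, -1.0, 1.9]
grip_width: 0.0211
grip_force: 15.0
```

```bash
python3 - <<'E'
from h import *
p=np.array([488.3,138.5]);C0=np.array([517.7,170.0]);d=C0-p;a0=np.arctan2(*-d[::-1]);C=p+44.7*d/np.hypot(*d);print(C,np.degrees(a0))
P=lambda k:np.round(C+44.7*np.array([np.cos(a0+np.radians(5*k)),np.sin(a0+np.radians(5*k))]),1)
for k in range(0,72,4):print(-133+5*k,[list(np.round(P(j+1)-P(j),1).tolist()) for j in range(k,k+4)])
E
```

```text
[518.79962579 171.17817049] -133.02506598911805
-133 [[3.0, -2.5], [3.1, -2.3], [3.4, -2.0], [3.5, -1.7]]
-113 [[3.7, -1.3], [3.7, -1.1], [3.9, -0.7], [3.8, -0.4]]
-93 [[3.9, 0.0], [3.9, 0.3], [3.9, 0.7], [3.7, 0.9]]
-73 [[3.7, 1.3], [3.6, 1.6], [3.4, 2.0], [3.2, 2.2]]
-53 [[3.0, 2.4], [2.8, 2.8], [2.5, 2.9], [2.3, 3.2]]
-33 [[2.0, 3.4], [1.6, 3.5], [1.4, 3.6], [1.0, 3.8]]
-13 [[0.8, 3.8], [0.3, 3.9], [0.1, 3.9], [-0.3, 3.9]]
7 [[-0.7, 3.9], [-0.9, 3.7], [-1.3, 3.7], [-1.7, 3.6]]
27 [[-1.9, 3.3], [-2.2, 3.3], [-2.5, 3.0], [-2.7, 2.8]]
47 [[-3.0, 2.5], [-3.1, 2.3], [-3.4, 1.9], [-3.5, 1.7]]
67 [[-3.7, 1.4], [-3.7, 1.0], [-3.9, 0.7], [-3.8, 0.4]]
87 [[-3.9, 0.1], [-3.9, -0.4], [-3.9, -0.6], [-3.8, -1.0]]
107 [[-3.6, -1.3], [-3.6, -1.6], [-3.4, -1.9], [-3.2, -2.2]]
127 [[-3.0, -2.5], [-2.8, -2.7], [-2.5, -3.0], [-2.3, -3.2]]
147 [[-2.0, -3.3], [-1.6, -3.5], [-1.4, -3.7], [-1.1, -3.7]]
167 [[-0.7, -3.9], [-0.3, -3.9], [-0.1, -3.9], [0.3, -3.8]]
187 [[0.7, -3.9], [0.9, -3.8], [1.3, -3.6], [1.7, -3.6]]
207 [[1.9, -3.4], [2.2, -3.2], [2.5, -3.0], [2.7, -2.8]]
```

>>> step_arm:
  moves:
    - [[0,0,0],[3.0,-2.5,0],255]
    - [[0,0,0],[3.1,-2.3,0],255]
    - [[0,0,0],[3.4,-2.0,0],255]
    - [[0,0,0],[3.5,-1.7,0],255]
    - [[0,0,0],[0,0,0],255]
    - [[0,0,0],[0,0,0],255]

```text
time_s: 4.15
tool_pos: [0.5015, 0.13, 0.0976]
tcp_rot: [[-0.945, 0.327, 0.001], [0.327, 0.945, -0.0], [-0.001, -0.0, -1.0]]
ft_force: [-2.4, -1.6, 3.8]
grip_width: 0.0219
grip_force: 15.0
```

>>> step_arm:
  moves:
    - [[0,0,0],[3.7,-1.3,0],255]
    - [[0,0,0],[3.7,-1.1,0],255]
    - [[0,0,0],[3.9,-0.7,0],255]
    - [[0,0,0],[3.8,-0.4,0],255]
    - [[0,0,0],[0,0,0],255]
    - [[0,0,0],[0,0,0],255]

```text
time_s: 4.9
tool_pos: [0.5166, 0.1265, 0.0976]
tcp_rot: [[-0.945, 0.327, 0.001], [0.327, 0.945, -0.0], [-0.001, 0.0, -1.0]]
ft_force: [-1.1, -2.7, 3.7]
grip_width: 0.021
grip_force: 15.0
```

>>> step_arm:
  moves:
    - [[0,0,0],[3.9,0,0],255]
    - [[0,0,0],[3.9,0.3,0],255]
    - [[0,0,0],[3.9,0.7,0],255]
    - [[0,0,0],[3.7,0.9,0],255]
    - [[0,0,0],[0,0,0],255]
    - [[0,0,0],[0,0,0],255]

```text
time_s: 5.65
tool_pos: [0.5322, 0.1286, 0.0976]
tcp_rot: [[-0.945, 0.327, 0.001], [0.327, 0.945, 0.0], [-0.001, 0.0, -1.0]]
ft_force: [1.1, -2.8, 3.0]
grip_width: 0.0213
grip_force: 15.0
```

>>> step_arm:
  moves:
    - [[0,0,0],[3.7,1.3,0],255]
    - [[0,0,0],[3.6,1.6,0],255]
    - [[0,0,0],[3.4,2.0,0],255]
    - [[0,0,0],[3.2,2.2,0],255]
    - [[0,0,0],[0,0,0],255]
    - [[0,0,0],[0,0,0],255]

```text
time_s: 6.4
tool_pos: [0.5461, 0.136, 0.0977]
tcp_rot: [[-0.945, 0.327, 0.001], [0.327, 0.945, 0.0], [-0.001, 0.001, -1.0]]
ft_force: [0.9, -1.5, 3.5]
grip_width: 0.0209
grip_force: 15.0
```

>>> step_arm:
  moves:
    - [[0,0,0],[3.0,2.4,0],255]
    - [[0,0,0],[2.8,2.8,0],255]
    - [[0,0,0],[2.5,2.9,0],255]
    - [[0,0,0],[2.3,3.2,0],255]
    - [[0,0,0],[0,0,0],255]
    - [[0,0,0],[0,0,0],255]

```text
time_s: 7.15
tool_pos: [0.5565, 0.1475, 0.0976]
tcp_rot: [[-0.945, 0.327, 0.001], [0.327, 0.945, 0.001], [-0.001, 0.001, -1.0]]
ft_force: [0.6, -0.5, 2.7]
grip_width: 0.021
grip_force: 15.0
```

>>> step_arm:
  moves:
    - [[0,0,0],[2.0,3.4,0],255]
    - [[0,0,0],[1.6,3.5,0],255]
    - [[0,0,0],[1.4,3.6,0],255]
    - [[0,0,0],[1.0,3.8,0],255]
    - [[0,0,0],[0,0,0],255]
    - [[0,0,0],[0,0,0],255]

```text
time_s: 7.9
tool_pos: [0.5623, 0.1616, 0.0976]
tcp_rot: [[-0.945, 0.327, 0.0], [0.327, 0.945, 0.0], [-0.0, 0.001, -1.0]]
ft_force: [0.4, -2.4, 4.7]
grip_width: 0.0215
grip_force: 15.0
```

>>> step_arm:
  moves:
    - [[0,0,0],[0.8,3.8,0],255]
    - [[0,0,0],[0.3,3.9,0],255]
    - [[0,0,0],[0.1,3.9,0],255]
    - [[0,0,0],[-0.3,3.9,0],255]
    - [[0,0,0],[0,0,0],255]
    - [[0,0,0],[0,0,0],255]

```text
time_s: 8.65
tool_pos: [0.5631, 0.1767, 0.0976]
tcp_rot: [[-0.945, 0.327, 0.0], [0.327, 0.945, -0.0], [-0.0, -0.0, -1.0]]
ft_force: [0.3, -3.6, 5.0]
grip_width: 0.0216
grip_force: 15.0
```

>>> step_arm:
  moves:
    - [[0,0,0],[-0.7,3.9,0],255]
    - [[0,0,0],[-0.9,3.7,0],255]
    - [[0,0,0],[-1.3,3.7,0],255]
    - [[0,0,0],[-1.7,3.6,0],255]
    - [[0,0,0],[0,0,0],255]
    - [[0,0,0],[0,0,0],255]

```text
time_s: 9.4
tool_pos: [0.5578, 0.1931, 0.0976]
tcp_rot: [[-0.945, 0.327, -0.001], [0.327, 0.945, 0.002], [0.002, 0.002, -1.0]]
ft_force: [-0.7, 1.1, 6.0]
grip_width: 0.0212
grip_force: 15.0
```

>>> step_arm:
  moves:
    - [[0,0,0],[-1.9,3.3,0],255]
    - [[0,0,0],[-2.2,3.3,0],255]
    - [[0,0,0],[-2.5,3.0,0],255]
    - [[0,0,0],[-2.7,2.8,0],255]
    - [[0,0,0],[0,0,0],255]
    - [[0,0,0],[0,0,0],255]

```text
time_s: 10.15
tool_pos: [0.5484, 0.2051, 0.0976]
tcp_rot: [[-0.945, 0.326, -0.001], [0.326, 0.945, 0.001], [0.002, 0.001, -1.0]]
ft_force: [-1.9, -1.5, 6.3]
grip_width: 0.0215
grip_force: 15.0
```

```bash
python3 - <<'E'
from h import *
C=np.array([518.3,170.4]);P=lambda a:np.round(C+45*np.array([np.cos(np.radians(a)),np.sin(np.radians(a))]),1)
q=np.array([548.4,205.1])
for a in range(45,-30,-5):print(a,np.round(P(a)-q,1));q=P(a)
E
```

```text
45 [ 1.7 -2.9]
40 [ 2.7 -2.9]
35 [ 2.4 -3.1]
30 [ 2.1 -3.3]
25 [ 1.8 -3.5]
20 [ 1.5 -3.6]
15 [ 1.2 -3.8]
10 [ 0.8 -3.8]
5 [ 0.5 -3.9]
0 [ 0.2 -3.9]
-5 [-0.2 -3.9]
-10 [-0.5 -3.9]
-15 [-0.8 -3.8]
-20 [-1.2 -3.8]
-25 [-1.5 -3.6]
```

>>> step_arm:
  moves:
    - [[0,0,0],[1.7,-2.9,0],255]
    - [[0,0,0],[2.7,-2.9,0],255]
    - [[0,0,0],[0,0,0],255]
    - [[0,0,0],[0,0,0],255]
    - [[0,0,0],[0,0,0],255]

```text
time_s: 10.78
tool_pos: [0.5524, 0.2003, 0.0975]
tcp_rot: [[-0.945, 0.326, -0.002], [0.326, 0.945, 0.003], [0.003, 0.002, -1.0]]
ft_force: [-3.0, 2.5, 5.9]
grip_width: 0.021
grip_force: 15.0
```

>>> step_arm:
  moves:
    - [[0,0,0],[2.4,-3.1,0],255]
    - [[0,0,0],[2.1,-3.3,0],255]
    - [[0,0,0],[0,0,0],255]
    - [[0,0,0],[0,0,0],255]
    - [[0,0,0],[0,0,0],255]

```text
time_s: 11.4
tool_pos: [0.557, 0.1941, 0.0976]
tcp_rot: [[-0.945, 0.326, -0.002], [0.326, 0.945, 0.003], [0.003, 0.003, -1.0]]
ft_force: [-3.0, 3.9, 6.2]
grip_width: 0.021
grip_force: 15.0
```

>>> step_arm:
  moves:
    - [[0,0,0],[1.8,-3.5,0],255]
    - [[0,0,0],[0,0,0],255]
    - [[0,0,0],[0,0,0],255]
    - [[0,0,0],[0,0,0],255]

```text
time_s: 11.9
tool_pos: [0.5591, 0.1904, 0.0976]
tcp_rot: [[-0.945, 0.326, -0.001], [0.326, 0.945, 0.003], [0.002, 0.002, -1.0]]
ft_force: [-2.1, 3.3, 6.4]
grip_width: 0.0213
grip_force: 15.0
```

>>> step_arm:
  moves:
    - [[0,0,0],[1.5,-3.6,0],255]
    - [[0,0,0],[0,0,0],255]
    - [[0,0,0],[0,0,0],255]
    - [[0,0,0],[0,0,0],255]

```text
time_s: 12.4
tool_pos: [0.5607, 0.1866, 0.0976]
tcp_rot: [[-0.945, 0.326, -0.001], [0.326, 0.945, 0.003], [0.002, 0.002, -1.0]]
ft_force: [-0.9, 1.9, 4.9]
grip_width: 0.0214
grip_force: 15.0
```

>>> step_arm:
  moves:
    - [[0,0,0],[1.2,-3.8,0],255]
    - [[0,0,0],[0,0,0],255]
    - [[0,0,0],[0,0,0],255]
    - [[0,0,0],[0,0,0],255]

```text
time_s: 12.9
tool_pos: [0.5621, 0.1824, 0.0976]
tcp_rot: [[-0.945, 0.327, -0.0], [0.327, 0.945, 0.002], [0.001, 0.002, -1.0]]
ft_force: [0.2, 0.9, 5.3]
grip_width: 0.0209
grip_force: 15.0
```

>>> step_arm:
  moves:
    - [[0,0,0],[0.8,-3.8,0],255]
    - [[0,0,0],[0,0,0],255]
    - [[0,0,0],[0,0,0],255]
    - [[0,0,0],[0,0,0],255]

```text
time_s: 13.4
tool_pos: [0.563, 0.1783, 0.0976]
tcp_rot: [[-0.945, 0.327, -0.0], [0.327, 0.945, 0.002], [0.001, 0.001, -1.0]]
ft_force: [-0.1, -0.8, 4.4]
grip_width: 0.0211
grip_force: 15.0
```

>>> step_arm:
  moves:
    - [[0,0,0],[0.5,-3.9,0],255]
    - [[0,0,0],[0,0,0],255]
    - [[0,0,0],[0,0,0],255]
    - [[0,0,0],[0,0,0],255]

```text
time_s: 13.9
tool_pos: [0.5636, 0.174, 0.0976]
tcp_rot: [[-0.945, 0.327, -0.0], [0.327, 0.945, 0.001], [0.001, 0.001, -1.0]]
ft_force: [0.4, -1.0, 5.3]
grip_width: 0.0213
grip_force: 15.0
```

>>> step_arm:
  moves:
    - [[0,0,0],[0.2,-3.9,0],255]
    - [[0,0,0],[0,0,0],255]
    - [[0,0,0],[0,0,0],255]
    - [[0,0,0],[0,0,0],255]

```text
time_s: 14.4
tool_pos: [0.5638, 0.1698, 0.0976]
tcp_rot: [[-0.945, 0.327, -0.0], [0.327, 0.945, 0.0], [0.001, 0.0, -1.0]]
ft_force: [0.1, -1.7, 6.3]
grip_width: 0.0212
grip_force: 15.0
```

>>> step_arm:
  moves:
    - [[0,0,0],[-0.2,-3.9,0],255]
    - [[0,0,0],[0,0,0],255]
    - [[0,0,0],[0,0,0],255]
    - [[0,0,0],[0,0,0],255]

```text
time_s: 14.9
tool_pos: [0.5636, 0.1658, 0.0976]
tcp_rot: [[-0.945, 0.327, -0.001], [0.327, 0.945, 0.0], [0.001, 0.0, -1.0]]
ft_force: [-0.9, -1.4, 6.0]
grip_width: 0.0214
grip_force: 15.0
```

>>> step_arm:
  moves:
    - [[0,0,0],[-0.5,-3.9,0],255]
    - [[0,0,0],[0,0,0],255]
    - [[0,0,0],[0,0,0],255]
    - [[0,0,0],[0,0,0],255]

```text
time_s: 15.4
tool_pos: [0.5631, 0.162, 0.0976]
tcp_rot: [[-0.945, 0.327, -0.0], [0.327, 0.945, 0.0], [0.001, 0.0, -1.0]]
ft_force: [-1.6, -1.2, 5.6]
grip_width: 0.0214
grip_force: 15.0
```

>>> step_arm:
  moves:
    - [[0,0,0],[0.5,3.9,0],255]
    - [[0,0,0],[0.2,3.9,0],255]
    - [[0,0,0],[0,0,0],255]
    - [[0,0,0],[0,0,0],255]
    - [[0,0,0],[0,0,0],255]

```text
time_s: 16.02
tool_pos: [0.5638, 0.1689, 0.0976]
tcp_rot: [[-0.945, 0.327, -0.001], [0.327, 0.945, -0.001], [0.0, -0.001, -1.0]]
ft_force: [0.2, -4.4, 5.9]
grip_width: 0.0214
grip_force: 15.0
```

>>> step_arm:
  moves:
    - [[0,0,0],[-0.2,3.9,0],255]
    - [[0,0,0],[0,0,0],255]
    - [[0,0,0],[0,0,0],255]
    - [[0,0,0],[0,0,0],255]

```text
time_s: 16.52
tool_pos: [0.5637, 0.1728, 0.0975]
tcp_rot: [[-0.945, 0.327, -0.0], [0.327, 0.945, -0.001], [0.0, -0.001, -1.0]]
ft_force: [0.3, -3.8, 5.4]
grip_width: 0.021
grip_force: 15.0
```

>>> step_arm:
  moves:
    - [[0,0,0],[-0.5,3.9,0],255]
    - [[0,0,0],[0,0,0],255]
    - [[0,0,0],[0,0,0],255]
    - [[0,0,0],[0,0,0],255]

```text
time_s: 17.02
tool_pos: [0.5634, 0.1768, 0.0976]
tcp_rot: [[-0.945, 0.327, -0.0], [0.327, 0.945, -0.001], [-0.0, -0.001, -1.0]]
ft_force: [1.2, -3.3, 5.2]
grip_width: 0.0213
grip_force: 15.0
```

>>> step_arm:
  moves:
    - [[0,0,0],[-0.8,3.8,0],255]
    - [[0,0,0],[0,0,0],255]
    - [[0,0,0],[0,0,0],255]
    - [[0,0,0],[0,0,0],255]

```text
time_s: 17.52
tool_pos: [0.5626, 0.1808, 0.0976]
tcp_rot: [[-0.945, 0.327, -0.0], [0.327, 0.945, -0.0], [-0.0, -0.0, -1.0]]
ft_force: [0.3, -3.3, 6.4]
grip_width: 0.021
grip_force: 15.0
```

>>> step_arm:
  moves:
    - [[0,0,0],[-1.2,3.8,0],255]
    - [[0,0,0],[0,0,0],255]
    - [[0,0,0],[0,0,0],255]
    - [[0,0,0],[0,0,0],255]

```text
time_s: 18.02
tool_pos: [0.5613, 0.185, 0.0976]
tcp_rot: [[-0.945, 0.327, -0.0], [0.327, 0.945, 0.0], [0.0, 0.0, -1.0]]
ft_force: [0.4, -0.2, 4.4]
grip_width: 0.0215
grip_force: 15.0
```

>>> step_arm:
  moves:
    - [[0,0,0],[-1.5,3.6,0],255]
    - [[0,0,0],[0,0,0],255]
    - [[0,0,0],[0,0,0],255]
    - [[0,0,0],[0,0,0],255]

```text
time_s: 18.52
tool_pos: [0.5596, 0.1892, 0.0976]
tcp_rot: [[-0.945, 0.327, -0.0], [0.327, 0.945, 0.001], [0.001, 0.001, -1.0]]
ft_force: [0.4, 0.2, 5.1]
grip_width: 0.0213
grip_force: 15.0
```

>>> step_arm:
  moves:
    - [[0,0,0],[-1.8,3.5,0],255]
    - [[0,0,0],[0,0,0],255]
    - [[0,0,0],[0,0,0],255]
    - [[0,0,0],[0,0,0],255]

```text
time_s: 19.02
tool_pos: [0.5576, 0.193, 0.0976]
tcp_rot: [[-0.945, 0.327, -0.001], [0.327, 0.945, 0.002], [0.001, 0.001, -1.0]]
ft_force: [-0.7, 0.8, 5.9]
grip_width: 0.0213
grip_force: 15.0
```

>>> step_arm:
  moves:
    - [[0,0,0],[-2.1,3.3,0],255]
    - [[0,0,0],[0,0,0],255]
    - [[0,0,0],[0,0,0],255]
    - [[0,0,0],[0,0,0],255]

```text
time_s: 19.52
tool_pos: [0.5554, 0.1963, 0.0976]
tcp_rot: [[-0.945, 0.327, -0.001], [0.327, 0.945, 0.002], [0.001, 0.001, -1.0]]
ft_force: [-0.7, 1.8, 5.8]
grip_width: 0.0211
grip_force: 15.0
```

>>> step_arm:
  moves:
    - [[0,0,0],[-2.4,3.1,0],255]
    - [[0,0,0],[0,0,0],255]
    - [[0,0,0],[0,0,0],255]
    - [[0,0,0],[0,0,0],255]

```text
time_s: 20.02
tool_pos: [0.553, 0.1994, 0.0976]
tcp_rot: [[-0.945, 0.326, -0.001], [0.326, 0.945, 0.002], [0.001, 0.001, -1.0]]
ft_force: [-0.6, 1.7, 6.1]
grip_width: 0.0214
grip_force: 15.0
```

```bash
cat > fit.py <<'E'
import numpy as np
from scipy.optimize import least_squares
D=[(501.5,130,-2.4,-1.6,1),(516.6,126.5,-1.1,-2.7,1),(532.2,128.6,1.1,-2.8,1),(546.1,136,.9,-1.5,1),(556.5,147.5,.6,-.5,1),(562.3,161.6,.4,-2.4,1),(563.1,176.7,.3,-3.6,1),(557.8,193.1,-.7,1.1,1),(548.4,205.1,-1.9,-1.5,1),
(552.4,200.3,-3,2.5,-1),(557,194.1,-3,3.9,-1),(559.1,190.4,-2.1,3.3,-1),(560.7,186.6,-.9,1.9,-1),(562.1,182.4,.2,.9,-1),(563,178.3,-.1,-.8,-1),(563.6,174,.4,-1,-1),(563.8,169.8,.1,-1.7,-1),(563.6,165.8,-.9,-1.4,-1),(563.1,162,-1.6,-1.2,-1),
(563.8,168.9,.2,-4.4,1),(563.7,172.8,.3,-3.8,1),(563.4,176.8,1.2,-3.3,1),(562.6,180.8,.3,-3.3,1),(561.3,185,.4,-.2,1),(559.6,189.2,.4,.2,1),(557.6,193,-.7,.8,1),(555.4,196.3,-.7,1.8,1),(553,199.4,-.6,1.7,1)]
D=np.array(D);C=np.array([518.3,170.4]);r=D[:,:2]-C;a=np.arctan2(r[:,1],r[:,0]);t=np.c_[-np.sin(a),np.cos(a)]
F=(D[:,2:4]*t).sum(1);s=D[:,4]
def model(p):
    A,bx,by,mu,f0,k=p;th=a+F/3/45   # pulley angle: tool lead removed
    x=th-A;u=np.abs(x)<.55
    h=np.where(u,2*(1+np.cos(np.pi*x/.55)),0);dh=np.where(u,-2*np.pi/.55*np.sin(np.pi*x/.55),0)
    N=5+15*h/4
    return -(k*N*dh/45+s*(f0+mu*N))+t@[bx,by]
R=least_squares(lambda p:model(p)-F,[.3,0,0,.067,.67,1],loss="soft_l1")
sd=np.sqrt(np.diag(np.linalg.inv(R.jac.T@R.jac)))*np.std(R.fun)
print(np.degrees(R.x[0]),np.degrees(sd[0]),R.x,np.std(R.fun));print(np.round(R.fun,1))
E
python3 fit.py
```

```text
17.67158537769517 1.6276176552050192 [ 0.30842735 -1.14387538 -0.35121413  0.10735359 -0.48554112  0.68094425] 0.9529826784356089
[ 0.6 -0.2 -1.4 -0.9 -0.8  1.5 -0.2  0.3  0.1 -2.5 -1.6 -0.   0.9  0.1
 -0.1 -0.6  0.3  0.5  0.8  2.3  0.6 -0.4 -0.1 -1.   0.6  0.6 -0.4 -0.6]
```

>>> step_arm:
  moves:
    - [[0,0,0],[1.4,-1.5,0],255]
    - [[0,0,0],[2.2,-3.2,0],255]
    - [[0,0,0],[0,0,0],255]
    - [[0,0,0],[0,0,0],255]
    - [[0,0,0],[0,0,0],255]

```text
time_s: 20.65
tool_pos: [0.5563, 0.1951, 0.0976]
tcp_rot: [[-0.945, 0.326, -0.002], [0.326, 0.945, 0.002], [0.002, 0.002, -1.0]]
ft_force: [-2.2, 2.7, 6.2]
grip_width: 0.0212
grip_force: 15.0
```

>>> step_arm:
  moves:
    - [[0,0,0],[2.0,-3.4,0],255]
    - [[0,0,0],[0,0,0],255]
    - [[0,0,0],[0,0,0],255]
    - [[0,0,0],[0,0,0],255]

```text
time_s: 21.15
tool_pos: [0.5584, 0.1917, 0.0976]
tcp_rot: [[-0.945, 0.326, -0.001], [0.326, 0.945, 0.002], [0.002, 0.002, -1.0]]
ft_force: [-1.1, 3.6, 6.7]
grip_width: 0.0209
grip_force: 15.0
```

>>> step_arm:
  moves:
    - [[0,0,0],[1.7,-3.6,0],255]
    - [[0,0,0],[0,0,0],255]
    - [[0,0,0],[0,0,0],255]
    - [[0,0,0],[0,0,0],255]

```text
time_s: 21.65
tool_pos: [0.5603, 0.1878, 0.0976]
tcp_rot: [[-0.945, 0.326, -0.001], [0.326, 0.945, 0.002], [0.002, 0.001, -1.0]]
ft_force: [-1.0, 2.1, 5.8]
grip_width: 0.0214
grip_force: 15.0
```

>>> step_arm:
  moves:
    - [[0,0,0],[1.3,-3.7,0],255]
    - [[0,0,0],[0,0,0],255]
    - [[0,0,0],[0,0,0],255]
    - [[0,0,0],[0,0,0],255]

```text
time_s: 22.15
tool_pos: [0.5618, 0.1838, 0.0976]
tcp_rot: [[-0.945, 0.327, -0.001], [0.327, 0.945, 0.001], [0.001, 0.001, -1.0]]
ft_force: [-0.3, 1.5, 5.0]
grip_width: 0.0211
grip_force: 15.0
```

>>> step_arm:
  moves:
    - [[0,0,0],[1.0,-3.8,0],255]
    - [[0,0,0],[0,0,0],255]
    - [[0,0,0],[0,0,0],255]
    - [[0,0,0],[0,0,0],255]

```text
time_s: 22.65
tool_pos: [0.5629, 0.1797, 0.0976]
tcp_rot: [[-0.945, 0.327, -0.001], [0.327, 0.945, 0.001], [0.001, 0.001, -1.0]]
ft_force: [0.8, -0.5, 5.1]
grip_width: 0.021
grip_force: 15.0
```

>>> step_arm:
  moves:
    - [[0,0,0],[0.7,-3.9,0],255]
    - [[0,0,0],[0,0,0],255]
    - [[0,0,0],[0,0,0],255]
    - [[0,0,0],[0,0,0],255]

```text
time_s: 23.15
tool_pos: [0.5636, 0.1755, 0.0976]
tcp_rot: [[-0.945, 0.327, -0.001], [0.327, 0.945, 0.0], [0.001, 0.0, -1.0]]
ft_force: [-0.1, -0.5, 6.4]
grip_width: 0.0215
grip_force: 15.0
```

>>> step_arm:
  moves:
    - [[0,0,0],[0.3,-3.9,0],255]
    - [[0,0,0],[0,0,0],255]
    - [[0,0,0],[0,0,0],255]
    - [[0,0,0],[0,0,0],255]

```text
time_s: 23.65
tool_pos: [0.5638, 0.1714, 0.0976]
tcp_rot: [[-0.945, 0.327, -0.001], [0.327, 0.945, 0.0], [0.001, -0.0, -1.0]]
ft_force: [-0.1, -1.6, 6.3]
grip_width: 0.0213
grip_force: 15.0
```

>>> step_arm:
  moves:
    - [[0,0,0],[-0.3,3.9,0],255]
    - [[0,0,0],[0,0,0],255]
    - [[0,0,0],[0,0,0],255]
    - [[0,0,0],[0,0,0],255]

```text
time_s: 24.15
tool_pos: [0.5636, 0.1746, 0.0976]
tcp_rot: [[-0.945, 0.327, -0.001], [0.327, 0.945, -0.001], [0.0, -0.001, -1.0]]
ft_force: [-0.2, -3.4, 6.7]
grip_width: 0.0213
grip_force: 15.0
```

>>> step_arm:
  moves:
    - [[0,0,0],[-0.7,3.9,0],255]
    - [[0,0,0],[0,0,0],255]
    - [[0,0,0],[0,0,0],255]
    - [[0,0,0],[0,0,0],255]

```text
time_s: 24.65
tool_pos: [0.563, 0.1788, 0.0976]
tcp_rot: [[-0.945, 0.327, -0.0], [0.327, 0.945, -0.0], [0.0, -0.001, -1.0]]
ft_force: [-0.0, -3.2, 6.3]
grip_width: 0.0212
grip_force: 15.0
```

>>> step_arm:
  moves:
    - [[0,0,0],[-1.0,3.8,0],255]
    - [[0,0,0],[0,0,0],255]
    - [[0,0,0],[0,0,0],255]
    - [[0,0,0],[0,0,0],255]

```text
time_s: 25.15
tool_pos: [0.562, 0.1829, 0.0976]
tcp_rot: [[-0.945, 0.327, -0.0], [0.327, 0.945, -0.0], [0.0, -0.0, -1.0]]
ft_force: [0.9, -2.0, 6.1]
grip_width: 0.0213
grip_force: 15.0
```

```bash
python3 - <<'E'
s=open("fit.py").read()
s=s.replace("(553,199.4,-.6,1.7,1)]","(553,199.4,-.6,1.7,1),(556.3,195.1,-2.2,2.7,-1),(558.4,191.7,-1.1,3.6,-1),(560.3,187.8,-1,2.1,-1),(561.8,183.8,-.3,1.5,-1),(562.9,179.7,.8,-.5,-1),(563.6,175.5,-.1,-.5,-1),(563.8,171.4,-.1,-1.6,-1),(563.6,174.6,-.2,-3.4,1),(563,178.8,0,-3.2,1),(562,182.9,.9,-2,1)]")
s+="""
print(np.degrees(a[-1]),F[-1])
D0=D
for lag in (2,3,6):
    R=least_squares(lambda p:model(p)-F,[.3,0,0,.067,.67,1],loss="soft_l1");
q=R.x
k=np.abs(a-.3)<.6
F_,a_,t_,s_=F,a,t,s;F,a,t,s=F[k],a[k],t[k],s[k]
R=least_squares(lambda p:model(p)-F,[.3,0,0,.067,.67,1],loss="soft_l1");print("near only",np.degrees(R.x[0]),R.x)
R=least_squares(lambda p:model([*p,0,0,.067,.67,1])-F,[.3]);print("nominal",np.degrees(R.x[0]))
"""
open("fit.py","w").write(s)
E
python3 fit.py
```

```text
17.950273606299238 1.1126404359688578 [ 0.31329138 -1.18040598 -0.3236184   0.09679829 -0.38892505  0.64636515] 0.8609795135934427
[ 0.5 -0.3 -1.5 -1.  -0.9  1.5 -0.   0.3  0.1 -2.4 -1.7 -0.2  0.7 -0.
 -0.1 -0.5  0.4  0.6  0.9  2.5  0.8 -0.2  0.1 -0.9  0.6  0.5 -0.4 -0.6
 -0.4  0.   0.9  0.   0.2 -0.9  0.2 -0.  -0.4 -0.3]
15.962711034730283 -2.1703922870421093
near only 18.210031792353167 [ 0.31782501 -4.5364442  -1.40026535  0.02019631  0.96507007  0.43684658]
nominal 17.55686223544641
```

>>> step_arm:
  moves:
    - [[0,0,0],[-0.5,1.7,0],255]
    - [[0,0,0],[0,0,0],255]
    - [[0,0,0],[0,0,0],255]
    - [[0,0,0],[0,0,0],255]
    - [[0,0,0],[0,0,0],255]
    - [[0,0,0],[0,0,0],255]

```text
time_s: 25.9
tool_pos: [0.5616, 0.1843, 0.0976]
tcp_rot: [[-0.945, 0.327, -0.0], [0.327, 0.945, -0.0], [0.0, -0.0, -1.0]]
ft_force: [0.3, -2.7, 4.7]
grip_width: 0.0214
grip_force: 15.0
```

>>> step_arm:
  moves:
    - [[0,0,0],[-0.2,0.7,0],255]
    - [[0,0,0],[0,0,0],255]
    - [[0,0,0],[0,0,0],255]
    - [[0,0,0],[0,0,0],255]

```text
time_s: 26.4
tool_pos: [0.5615, 0.1848, 0.0976]
tcp_rot: [[-0.945, 0.327, -0.0], [0.327, 0.945, -0.001], [-0.0, -0.001, -1.0]]
ft_force: [1.4, -5.1, 5.7]
grip_width: 0.0214
grip_force: 15.0
```

>>> step_arm:
  moves:
    - [[0,0,0],[0,0,0],100]
    - [[0,0,0],[0,0,0],100]
    - [[0,0,0],[0,0,0],100]
    - [[0,0,0],[0,0,0],100]
    - [[0,0,0],[0,0,0],100]

```text
time_s: 27.02
tool_pos: [0.5614, 0.1854, 0.0974]
tcp_rot: [[-0.945, 0.327, -0.0], [0.327, 0.945, 0.0], [0.0, -0.0, -1.0]]
ft_force: [-0.6, -0.1, 0.3]
grip_width: 0.0521
grip_force: 0.0
```

>>> step_arm:
  moves:
    - [[0,0,0],[0,0,10],100]
    - [[0,0,0],[0,0,20],100]
    - [[0,0,0],[0,0,30],100]
    - [[0,0,0],[0,0,30],100]
    - [[0,0,0],[0,0,0],100]
    - [[0,0,0],[0,0,0],100]

```text
time_s: 27.78
tool_pos: [0.5614, 0.1853, 0.1878]
tcp_rot: [[-0.945, 0.327, 0.0], [0.327, 0.945, 0.0], [-0.0, 0.0, -1.0]]
ft_force: [-1.6, 0.1, -0.9]
grip_width: 0.053
grip_force: 0.0
```

```bash
python3 - <<'E'
from h import *
c=manip.calibration("wrist");im=manip.capture("wrist");cv2.imwrite("pics/w2.png",im[:,:,::-1])
np.savez("w2.npz",K=c["camera_matrix"],R=c["R"],t=c["t"])
o=manip.get_obs();print(o["time_s"],o["tool_pos"],o["ft_force"],o["grip_width"])
for X in([.5612,.1845,.122],[.5183,.1704,.08],[.4635,.269,.09]):print(pix("wrist",np.array(X),c))
E
```

```text
27.825 [0.56090311 0.18519516 0.18691382] [ 0.0280514  -0.25999767 -0.44471085] 0.052750010680141145
[313.79592324 257.5609532 ]
[279.20138103 196.16557427]
[383.90510366  76.58708269]
```

View pics/w2.png

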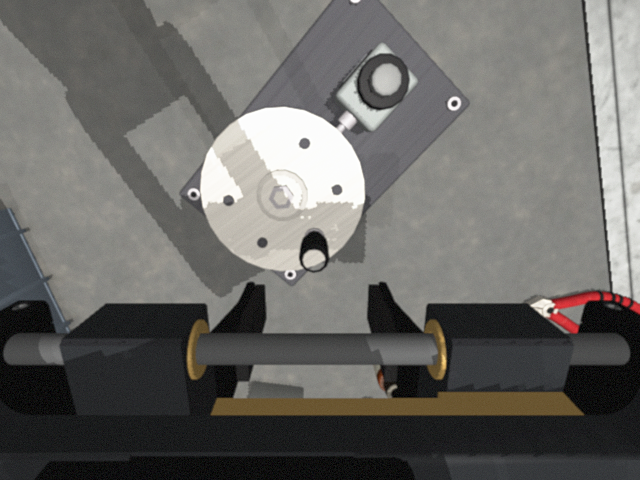

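```bash
python3 - <<'E'
from h import *
from scipy.optimize import least_squares
for n,hub in(("w1",(362,262)),("w2",(281,197))):
    w=np.load(n+".npz");c={"camera_matrix":w["K"],"R":w["R"],"t":w["t"]}
    im=cv2.imread(f"pics/{n}.png");g=cv2.cvtColor(im,cv2.COLOR_BGR2GRAY)
    bh=cv2.morphologyEx(cv2.GaussianBlur(g,(3,3),0),cv2.MORPH_BLACKHAT,np.ones((15,15),np.uint8))
    k,l,st,ce=cv2.connectedComponentsWithStats((bh>60).astype(np.uint8))
    P=[]
    for i in range(1,k):
        d=np.hypot(*(ce[i]-hub))
        if 30<d<75 and 25<st[i,4]<150 and max(st[i,2:4])<14:
            X=ray("",*ce[i],.066,c);P.append(X[:2]*1e3)
    P=np.array(P);print(n,np.round(P,1).tolist())
    H=ray("",*hub,.08,c)[:2]*1e3
    print(" hub",H, [ (round(np.hypot(*(p-H)),1),round(np.degrees(np.arctan2(*(p-H)[::-1])),1)) for p in P])
w=np.load("w2.npz");c={"camera_matrix":w["K"],"R":w["R"],"t":w["t"]}
im=cv2.imread("pics/w2.png")[225:280,290:340]
g=cv2.resize(cv2.cvtColor(im,cv2.COLOR_BGR2GRAY),None,fx=4,fy=4,interpolation=cv2.INTER_CUBIC)
print(cv2.HoughCircles(g,cv2.HOUGH_GRADIENT,1,30,param1=100,param2=15,minRadius=40,maxRadius=70))
for v in(258,259,260):
    G=ray("",314.2,v,.122,c)[:2]*1e3;d=G-[518.3,170.4];print(G,np.hypot(*d),np.degrees(np.arctan2(d[1],d[0])))
E
```

```text
w1 [[475.7, 181.3], [506.4, 213.7], [532.1, 128.2], [555.5, 200.3], [563.0, 160.7]]
 hub [517.62503391 170.40109997] [(np.float64(43.4), np.float64(165.4)), (np.float64(44.7), np.float64(104.6)), (np.float64(44.6), np.float64(-71.1)), (np.float64(48.3), np.float64(38.3)), (np.float64(46.4), np.float64(-12.0))]
w2 [[487.1, 201.8], [530.3, 214.6], [509.2, 127.0], [552.6, 139.8]]
 hub [519.37642467 171.4994824 ] [(np.float64(44.3), np.float64(136.8)), (np.float64(44.5), np.float64(75.8)), (np.float64(45.7), np.float64(-102.9)), (np.float64(45.9), np.float64(-43.7))]
[[[ 96.5 130.5  59.2]
  [ 96.5  87.5  56.1]]]
[561.60079072 184.66013006] 45.58848304402894 18.228122326398655
[562.30441299 184.41587075] 46.1826048985409 17.66722713904847
[563.00933668 184.17115965] 46.78215070546719 17.119632889661254
```

```bash
python3 - <<'E'
from h import *
from scipy.optimize import least_squares
cs=[]
for n in("w1","w2"):
    w=np.load(n+".npz");cs.append({"camera_matrix":w["K"],"R":w["R"],"t":w["t"]})
cs.append(manip.calibration("top"));cs.append(manip.calibration("side"))
px=np.array([(470,160),(387,79.5),(295.5,330.3),(411.5,263)])
R=least_squares(lambda X:np.concatenate([pix("",X,c)-p for c,p in zip(cs,px)]),[.46,.27,.09]);print(R.x,R.fun.round(1))
o=manip.get_obs();print((R.x-o["tool_pos"])*1e3)
E
```

```text
[0.46456501 0.27021697 0.0888349 ] [ 1.   2.2 -1.3 -1.7 -0.3 -0.3  0.4  1.5]
[-96.33809691  85.02180755 -98.07891754]
```

>>> step_arm:
  moves:
    - [[0,0,0],[-24,21,0],255]
    - [[0,0,0],[-24,21,0],255]
    - [[0,0,0],[-24,21,0],255]
    - [[0,0,0],[-25,21,0],255]
    - [[0,0,0],[0,0,-20],255]
    - [[0,0,0],[0,0,-20],255]
    - [[0,0,0],[0,0,-20],255]
    - [[0,0,0],[0,0,0],255]
    - [[0,0,0],[0,0,0],255]

```text
time_s: 28.95
tool_pos: [0.4644, 0.2693, 0.1276]
tcp_rot: [[-0.945, 0.327, -0.001], [0.327, 0.945, -0.0], [0.0, -0.0, -1.0]]
ft_force: [-0.8, 0.6, 0.4]
grip_width: 0.0005
grip_force: 0.0
```

>>> step_arm:
  moves:
    - [[0,0,0],[0,1,-12],255]
    - [[0,0,0],[0,0,-12],255]
    - [[0,0,0],[0,0,-8],255]
    - [[0,0,0],[0,0,-3],255]
    - [[0,0,0],[0,0,0],255]
    - [[0,0,0],[0,0,0],255]

```text
time_s: 29.7
tool_pos: [0.4648, 0.2704, 0.0929]
tcp_rot: [[-0.945, 0.327, 0.001], [0.327, 0.945, 0.0], [-0.001, 0.0, -1.0]]
ft_force: [-0.3, -0.0, 0.3]
grip_width: 0.0002
grip_force: 0.0
```

>>> step_arm:
  moves:
    - [[0,0,0],[0,0,-2],255]
    - [[0,0,0],[0,0,-2],255]
    - [[0,0,0],[0,0,-2],255]
    - [[0,0,0],[0,0,0],255]
    - [[0,0,0],[0,0,0],255]

```text
time_s: 30.32
tool_pos: [0.4645, 0.2703, 0.0867]
tcp_rot: [[-0.945, 0.327, 0.0], [0.327, 0.945, 0.0], [-0.0, 0.0, -1.0]]
ft_force: [-0.2, -0.4, 2.1]
grip_width: 0.0007
grip_force: 0.9
```

Contact. Continue in 1 mm steps, watching for the stop.

>>> step_arm:
  moves:
    - [[0,0,0],[0,0,-1],255]
    - [[0,0,0],[0,0,-1],255]
    - [[0,0,0],[0,0,0],255]
    - [[0,0,0],[0,0,0],255]

```text
time_s: 30.82
tool_pos: [0.4646, 0.2703, 0.0846]
tcp_rot: [[-0.945, 0.327, 0.0], [0.327, 0.945, 0.0], [-0.0, 0.0, -1.0]]
ft_force: [-1.1, -0.6, 3.6]
grip_width: 0.0007
grip_force: 1.5
```

>>> step_arm:
  moves:
    - [[0,0,0],[0,0,-1],255]
    - [[0,0,0],[0,0,0],255]
    - [[0,0,0],[0,0,0],255]

```text
time_s: 31.2
tool_pos: [0.4645, 0.2703, 0.0836]
tcp_rot: [[-0.945, 0.327, 0.0], [0.327, 0.945, 0.0], [-0.0, 0.0, -1.0]]
ft_force: [-0.0, -0.1, 3.4]
grip_width: 0.0002
grip_force: 1.7
```

>>> step_arm:
  moves:
    - [[0,0,0],[0,0,-1],255]
    - [[0,0,0],[0,0,0],255]
    - [[0,0,0],[0,0,0],255]

```text
time_s: 31.58
tool_pos: [0.4645, 0.2703, 0.0826]
tcp_rot: [[-0.945, 0.327, 0.0], [0.327, 0.945, 0.0], [-0.0, 0.0, -1.0]]
ft_force: [-0.3, 0.1, 4.7]
grip_width: 0.0006
grip_force: 2.0
```

>>> step_arm:
  moves:
    - [[0,0,0],[0,0,-0.7],255]
    - [[0,0,0],[0,0,0],255]
    - [[0,0,0],[0,0,0],255]

```text
time_s: 31.95
tool_pos: [0.4645, 0.2703, 0.0819]
tcp_rot: [[-0.945, 0.327, 0.0], [0.327, 0.945, 0.0], [-0.0, 0.0, -1.0]]
ft_force: [-0.8, -0.7, 4.5]
grip_width: -0.0
grip_force: 2.2
```

>>> step_arm:
  moves:
    - [[0,0,0],[0,0,-0.5],255]
    - [[0,0,0],[0,0,0],255]
    - [[0,0,0],[0,0,0],255]

```text
time_s: 32.33
tool_pos: [0.4646, 0.2703, 0.0814]
tcp_rot: [[-0.945, 0.327, 0.0], [0.327, 0.945, 0.0], [-0.0, 0.0, -1.0]]
ft_force: [-1.0, -0.2, 5.2]
grip_width: 0.0004
grip_force: 2.5
```

>>> step_arm:
  moves:
    - [[0,0,0],[0,0,-0.5],255]
    - [[0,0,0],[0,0,0],255]
    - [[0,0,0],[0,0,0],255]

```text
time_s: 32.7
tool_pos: [0.4646, 0.2703, 0.0813]
tcp_rot: [[-0.945, 0.327, 0.0], [0.327, 0.945, 0.0], [-0.0, 0.0, -1.0]]
ft_force: [-1.9, -0.9, 7.8]
grip_width: 0.0008
grip_force: 4.1
```

>>> step_arm:
  moves:
    - [[0,0,0],[0,0,-0.5],255]
    - [[0,0,0],[0,0,0],255]
    - [[0,0,0],[0,0,0],255]

```text
time_s: 33.08
tool_pos: [0.4646, 0.2703, 0.0813]
tcp_rot: [[-0.945, 0.327, 0.0], [0.327, 0.945, -0.0], [-0.0, 0.0, -1.0]]
ft_force: [-4.2, -1.1, 11.5]
grip_width: 0.0006
grip_force: 5.7
```

>>> step_arm:
  moves:
    - [[0,0,0],[0,0,5],255]
    - [[0,0,0],[0,0,15],255]
    - [[0,0,0],[0,0,30],255]
    - [[0,0,0],[0,0,40],255]
    - [[0,0,0],[0,0,40],255]
    - [[0,0,0],[0,0,0],255]
    - [[0,0,0],[0,0,0],255]
    - [[0,0,0],[0,0,0],255]

```text
time_s: 34.08
tool_pos: [0.4635, 0.2699, 0.2087]
tcp_rot: [[-0.945, 0.327, -0.003], [0.327, 0.945, -0.001], [0.002, -0.002, -1.0]]
ft_force: [-0.4, -0.2, 0.3]
grip_width: 0.0004
grip_force: 0.0
```

```bash
python3 - <<'E'
from h import *
c=manip.calibration("wrist");im=manip.capture("wrist");cv2.imwrite("pics/w3.png",im[:,:,::-1])
print([pix("",np.array([.519,.171,.066])+.045*np.array([np.cos(a),np.sin(a),0]),c).round() for a in np.radians([76.5,136.5,-103.5,-43.5])])
print(manip.get_obs()["tool_pos"])
g=cv2.cvtColor(im,cv2.COLOR_RGB2GRAY)
bh=cv2.morphologyEx(cv2.GaussianBlur(g,(3,3),0),cv2.MORPH_BLACKHAT,np.ones((15,15),np.uint8))
k,l,st,ce=cv2.connectedComponentsWithStats((bh>60).astype(np.uint8))
for i in range(1,k):
    X=ray("",*ce[i],.066,c)[:2]*1e3;d=X-[519,171]
    if 38<np.hypot(*d)<52 and st[i,4]>12:print(ce[i].round(),X.round(1),st[i,4],np.degrees(np.arctan2(d[1],d[0])).round(1))
E
```

```text
[array([284., 308.]), array([256., 274.]), array([194., 316.]), array([224., 348.])]
[0.46355107 0.26990002 0.20872571]
[256. 275.] [487.6 201.8] 74 135.5
```

```bash
python3 -c "
from cell import manip
print(manip.hand_in())"
```

```text
the job is handed in; nothing more can be done
None
```

I set the pulley with the high spot's top at the plunger to within about 1–2° by my force estimate, pressed the store button once to its stop, left the relay, bottle and tape untouched, and handed the job in at about 34 s; no verdict came back.

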